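Level the table with its foot screws, then clamp it

ROBOT

A 6-joint arm with a two-finger parallel gripper is mounted at the origin on a cart in front of the work surface, level with it; the furniture and walls round the work are solid. World frame = base frame: x ahead of the robot, y to its left, z up, the work surface at z = 0. Lengths are in m, angles in rad, forces in N, time in s.
With the tool pointing down it reaches from about 0.35 to 0.775 m from the base axis. Payload 5.5 kg.
Tool frame: the origin (TCP) lies midway between the tips of the shut fingers; the grasp point (between the pads) lies 19 mm behind it (ctrl.hold_point_z is the distance from the TCP to the grasp point, in m); z points along the fingers, y is the line along which they close (so a half turn about z gives the same grasp; the last joint's range is limited). The gripper opens to 85 mm and grips with 20 to 120 N. Pads are 22 mm wide; open, the fingers measure 114 mm over their backs; the gripper's body (76 mm by 85 mm) begins 54 mm behind the grasp point. The pads swing forward as they close: fully open they stand 13 mm farther back than shut.
Start: joints at [-1.245, 0.313, 0.046, 1.304, 0, 1.431], TCP at [0.258, -0.514, 0.231] pointing down, gripper open.
Joint ranges: [-2.76, 2.76], [-0.86, 1.69], [-1.03, 1.26], [-2.2, 2.34], [-1.47, 1.5], [-3.14, 3.14]. Speed limits (rad/s): [2.57, 2.57, 3.14, 3.14, 3.14, 3.14].

INTERFACE

Orientations are given as a unit quaternion [x, y, z, w].
In Python, from bench import ctrl, vision, job_done gives the robot as it stands.
- The arm moves only by the tool apply_moves, never from a script. Its argument "increments" is one flat list of numbers, 6 for each row, row after row: the shift along the world's x, y, z in mm, then the turn, a rotation vector about the world's x, y, z in degrees. A call has 1 to 20 rows; each row is the pose to reach, as a shift and turn from the pose commanded when the call began; what a row does not reach only later rows make up. A row lasts 1/10 s, in which the tool goes at most 50 mm and 8.59 degrees, less where a joint would pass 70% of its speed; a pose out of reach is approached as far as the arm can. A call with a gripper value outside its range is refused whole. "jaw" is the gripper's target within -1 to 1 (shut at 1, half-way at 0, fully open at -1), set as the call begins (left out, the last holds). The fingers move at their own pace and stop on an object; "squeeze" is the grip in N (left out, the last holds). Time passes only in rows, so rows that repeat a pose let the fingers close. It gives the time, the measured TCP pose, the force, the opening and the grip force at its end, in the units of the state.
- ctrl.observe(): the state, without advancing time (a new reading comes with each control period).
- vision.snapshot(name): name is "side" or "top"; returns a dict with "color" (420x560x3 uint8, red, green, blue), "mtx" (3x3 intrinsics, pixels), "eye" and "rotation" of the camera in the world. Camera axes: x right, y up, looking along -z (the intrinsics and any distortion apply to the point x, -y, -z); pixel columns grow to the right and rows downward; lengths in m; the calibration is good to about 2 mm. A picture is of the moment at which its call begins. There is no depth.
- job_done(): hands the job in; it is judged then, once.
The state is a dict: "time_s": time; "q": joint angles; "qvel": joint speeds; "joint_torque": joint torques, N m; "eef_pos": TCP position; "tool_rot": TCP orientation; "force": force on the tool from outside, world axes, zero at the start; "moment": the same for the moment, N m; "finger_gap": finger opening in m; "grasp_force": force on a finger pad.
Only numpy, scipy, OpenCV 4.12 (cv2) and the standard library are available. Lean on these libraries where they do the work, as an engineer would, in place of code of your own. Each camera call takes 0.05 s, during which the arm holds its last target. There are 200 camera calls.

TASK

Level the small levelling table before it is used: swing the levers of its two foot screws in turn until the bubble in each of its two tube vials rests between the two black lines at the vial's middle. Only then throw the over-centre clamp lever at the back of the table over its top so that it falls right down to its stop on the far side, leaving both bubbles centred and the things standing around undisturbed.

Things in the scene. Friction and masses are not known exactly. Their poses are not given: they have to be found in the camera images.
- level_table: levelling table with dark steel base, fixed to the bench, 210 x 280 mm. Origin on the bench below its middle; x runs from the screws' side to the clamp's side, y to the left, z up. An aluminium plate, top 60 mm up, rests on a left and a right foot screw and a fixed rear foot, and stays where it is left. The bench slopes invisibly little, differently every time; only the bubbles show it.
- vial_left (a point): middle of the left tube vial, on the plate, about 73 mm above the bench: a dark holder 100 mm long and 26 mm wide, highest 76 mm above the bench, with an olive-green window, lying along the line from the rear foot to the left screw, 95 mm from the rear foot. Two thin black lines across it stand 11 mm either side of the middle.
- vial_right (a point): the same for the right vial, which lies along the line from the rear foot to the right screw.
- bubble_left (a point): middle of the left vial's bubble, a pale patch 14 mm long. It moves along its vial, towards the left screw as the left foot is raised and towards the rear foot as it is lowered, 28 mm per radian of turn of the left screw; the right screw does not move it. At the vial's middle the left foot is right.
- bubble_right (a point): the same for the right vial: moved only by the right screw, 28 mm per radian, towards the right screw as the right foot is raised.
- axis_left (a point): point on the upright axis of the left foot screw (table frame x -50 mm, y +110 mm), 114 mm above the bench. Seen from above, turning clockwise raises this foot, counter-clockwise lowers it. From its start the screw can turn 1.15 rad clockwise and 0.35 rad counter-clockwise, with about 2.5 N at the pin needed to turn it, and it stays where it is left.
- axis_right (a point): the same for the right foot screw (table frame x -50 mm, y -110 mm); clockwise from above raises this foot too. From its start it can turn 0.4 rad clockwise and 1.05 rad counter-clockwise.
- pin_left (a point): the upright steel pin at the end of the left screw's lever, 114 mm above the bench: 12 mm thick, 50 mm from the screw axis, rising from the lever arm (10 mm round bar, top at 97 mm) to 133 mm above the bench. The lever points straight outwards from the table at first and turns with the screw. How far it must turn differs every time; only the bubble tells.
- pin_right (a point): the same pin on the right screw's lever.
- rear_foot (a point): point on the plate above the fixed rear foot (table frame x +75 mm, y 0), 60 mm above the bench.
- clamp_handle (a point): middle of the black cross handle (62 mm long across the table, 18 mm thick) of the clamp lever. The lever is 88 mm long and swings about a level axis across the table at table frame x +109 mm, 75 mm above the bench; at the start it leans towards the screws, with its handle about 152 mm above the bench and 42 mm on the screws' side of the pivot.
- clamp_lever (a joint): angle of the clamp lever in rad: 0 open, leaning towards the screws; 0.5 upright (dead point); 1.3 locked, down at its stop on the far side. It takes about 2 N at the handle to lift it over and then falls by its own weight of 350 g; short of the top it falls back.
- petri_dish_mid (a point): centre of a closed petri dish, 90 mm across and 15 mm high, bystander
- tape_roll_mid (a point): centre of a roll of tape, 92 mm across and 48 mm high, bystander
- cover_box_mid (a point): centre of a small box of cover glasses, 31 x 31 x 16 mm, bystander

How it is judged:
On the way, in this order (a step that is already met when the one before it is completed fails the run):
1. both bubbles have been brought between their lines, with the clamp still open (horizontal distance between bubble_left and vial_left below 0.005 m and horizontal distance between bubble_right and vial_right below 0.005 m and value of joint clamp_lever below 0.4 rad), for 0.3 s.
2. the clamp lever has been thrown over its top and lies at its stop (value of joint clamp_lever above 1.2 rad), for 0.2 s.
At the end, for the whole second after the job is handed in: Each bubble's middle is within 5 mm of its vial's middle and the clamp lever lies locked at its far stop (above 1.2 rad) (horizontal distance between bubble_left and vial_left below 0.005 m and horizontal distance between bubble_right and vial_right below 0.005 m and value of joint clamp_lever above 1.2 rad); the robot touches nothing.
It fails at once if a bystander (petri dish, tape roll or cover-glass box) moved more than 20 mm (distance of any of petri_dish_mid, tape_roll_mid, cover_box_mid from where it was at the start of the episode above 0.02 m).
It fails at once if the clamp was thrown before the table was level (value of joint clamp_lever above 0.8 rad and (horizontal distance between bubble_left and vial_left above 0.007 m or horizontal distance between bubble_right and vial_right above 0.007 m)).
It also fails if it takes over 51 s, if anything falls off the work surface, if the arm or the gripper's body presses on something with over 40 N, if the wrist force passes 120 N, or if a joint passes its speed limit or range.

## Working session

There is one attempt and no reset: what is moved stays moved. The work goes in short steps, Python scripts to look and compute and a tool call to move; the robot and the scene stay as the last step left them, time stands still between calls to the robot, and variables do not carry over. Pictures are saved under pics/ and viewed, at most 10 in all, crops included, and the job is handed in when it is done.

Besides the shell and the picture viewer there is one more tool, called after ">>>" in YAML: its name, and indented under it one key for each argument. apply_moves: Moves the arm, as the interface text tells. Its arguments: {"type":"object","properties":{"increments":{"type":"array","items":{"type":"number"}},"jaw":{"type":"number"},"squeeze":{"type":"number"}},"required":["increments"]}

```bash
mkdir -p pics; ls; cat > h.py <<'E'
import numpy as np, cv2
from bench import ctrl, vision, job_done
def snap(n,f=None):
    s=vision.snapshot(n)
    if f: cv2.imwrite('pics/'+f,s['color'][:,:,::-1])
    return s
def ray(s,u,v):
    K=np.array(s['mtx']);d=np.linalg.inv(K)@[u,v,1.];d=np.array([d[0],-d[1],-d[2]])
    return np.array(s['eye']),np.array(s['rotation'])@d
def atz(s,u,v,z):
    e,d=ray(s,u,v);return e+d*(z-e[2])/d[2]
def proj(s,p):
    c=np.array(s['rotation']).T@(np.array(p)-np.array(s['eye']));q=np.array(s['mtx'])@[c[0],-c[1],-c[2]];return q[:2]/q[2]
E
python3 - <<'E'
from h import *
t=snap('top','t0.png');s=snap('side','s0.png')
for a in (t,s): print({k:(np.round(v,4).tolist() if k!='color' else 0) for k,v in a.items()})
print(ctrl.observe())
E
```

```text
pics
{'color': 0, 'mtx': [[475.0976, 0.0, 281.4914], [0.0, 475.0976, 211.5233], [0.0, 0.0, 1.0]], 'eye': [0.3018, -0.0282, 1.3385], 'rotation': [-0.0718, 0.0633, 0.7071, -0.7007]}
{'color': 0, 'mtx': [[420.6804, 0.0, 276.591], [0.0, 420.6804, 208.7252], [0.0, 0.0, 1.0]], 'eye': [0.3816, 0.9199, 0.6159], 'rotation': [-0.0482, 0.5235, 0.8484, -0.0613]}
{'time_s': 0.1, 'q': array([-1.24460799e+00,  3.13936562e-01,  4.50958094e-02,  1.30358239e+00,
        1.02103622e-06,  1.43119204e+00]), 'qvel': array([-0.00027249, -0.00239692,  0.00225456, -0.00040076, -0.00072257,
        0.00019267]), 'joint_torque': array([ 3.39200516e-03, -4.81725740e+01,  2.99243116e+01,  1.26956697e-02,
       -3.15963439e-05,  1.27390450e-06]), 'eef_pos': array([ 0.25809562, -0.51332174,  0.23049294]), 'tool_rot': array([ 9.73001696e-01,  2.30796529e-01, -7.52660548e-05, -8.09917333e-04]), 'force': array([-0.42026309,  0.17825282,  0.49555117]), 'moment': array([ 0.03909227, -0.02549804, -0.03605272]), 'grasp_force': 0.0, 'finger_gap': 0.08535150422531289}
```

View pics/t0.png

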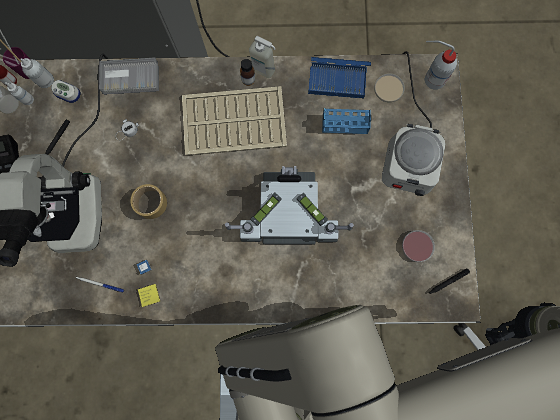

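View pics/s0.png

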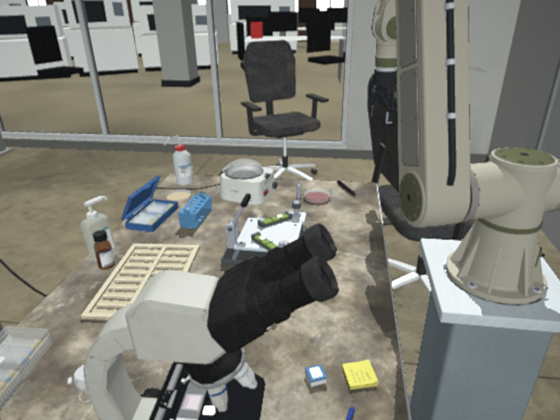

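The top view shows the table around (288,212), clamp at (290,172), and pins near (229,227) and (350,226). The side view is largely blocked by the microscope. I'll enlarge the table in the top view next.

```bash
sed -i "s/np.array(s\['rotation'\])/R.from_quat(s['rotation']).as_matrix()/; s/^import numpy.*/&\nfrom scipy.spatial.transform import Rotation as R/" h.py
sed -i "s/c=np.array(s\['rotation'\]).T/c=R.from_quat(s['rotation']).as_matrix().T/" h.py
cat >> h.py <<'E'
def crop(s,f,x0,y0,x1,y1,k):
    cv2.imwrite('pics/'+f,cv2.resize(s['color'][y0:y1,x0:x1,::-1],None,fx=k,fy=k,interpolation=cv2.INTER_CUBIC))
E
grep -n rotation h.py
python3 - <<'E'
from h import *
t=snap('top');crop(t,'c1.png',215,160,365,260,5)
for p in [(229,227,.114),(350,226,.114),(288,212,.06),(290,172,.15)]: print(atz(t,*p))
E
```

```text
10:    return np.array(s['eye']),R.from_quat(s['rotation']).as_matrix()@d
14:    c=R.from_quat(s['rotation']).as_matrix().T@(np.array(p)-np.array(s['eye']));q=np.array(s['mtx'])@[c[0],-c[1],-c[2]];return q[:2]/q[2]
[0.4992962  0.12320968 0.114     ]
[ 0.49880052 -0.19244482  0.114     ]
[ 0.5480108  -0.03147748  0.06      ]
[ 0.63609734 -0.03752706  0.15      ]
```

View pics/c1.png

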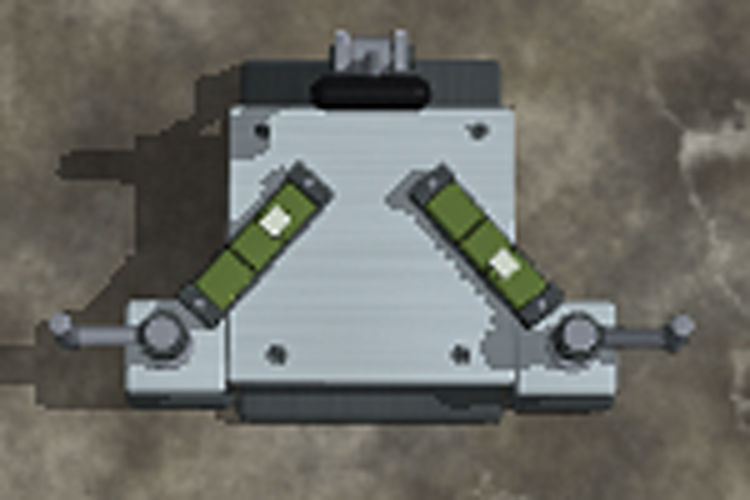

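The crop shows pins at (60,325) and (683,325), and the handle at (371,92). The bubbles are at (274,219) on the left and (505,263) on the right. The left one sits beyond its rear line and the right one lies towards its screw, so both pins need to swing towards +x.

```bash
cat >> h.py <<'E'
from scipy.optimize import least_squares
def T(p,x):
    c,s=np.cos(p[2]),np.sin(p[2]);return np.array([p[0]+c*x[0]-s*x[1],p[1]+s*x[0]+c*x[1],x[2]])
VL=(.0037,.0628,.073);VR=(.0037,-.0628,.073);D=np.array([-.7507,.6606]) # along vial L to screw
def bubbles(s,p,save=None):
    """signed offset (mm, + to screw) of bubble: centroid of bright pixels along rectified vial"""
    out=[]
    for V,sg in((VL,1),(VR,-1)):
        d=D*[1,sg];n=np.array([-d[1],d[0]])
        a=np.arange(-.04,.0401,.0005);b=np.arange(-.006,.0061,.0005)
        P=np.array([[proj(s,T(p,(V[0]+d[0]*i+n[0]*j,V[1]+d[1]*i+n[1]*j,V[2]))) for i in a] for j in b]).astype(np.float32)
        im=cv2.remap(s['color'],P[...,0],P[...,1],cv2.INTER_LINEAR).astype(float)
        w=np.clip(im[...,2]-100,0,None).sum(0)   # blue high only on pale patch
        out.append((round(1e3*(w*a).sum()/max(w.sum(),1),1),int(w.sum())))
        if save: cv2.imwrite('pics/%s%d.png'%(save,sg),cv2.resize(im[...,::-1].astype(np.uint8),None,fx=4,fy=4))
    return out
E
python3 - <<'E'
from h import *
t=snap('top')
px=lambda u,v:np.array([215+(u+.5)/5-.5,160+(v+.5)/5-.5])
M=[((-.05,.16,.133),(60,323)),((-.05,-.16,.133),(683,323)),((.067,0,.152),(371,92)),(VL,(255,246)),(VR,(486,246))]
f=lambda p:np.concatenate([proj(t,T(p,a))-px(*b) for a,b in M])
r=least_squares(f,[.55,-.03,0]);p=r.x;print(p,r.fun.round(2));np.save('p.npy',p)
print(bubbles(t,p))
for n,x in dict(axL=(-.05,.11,.114),pinL=(-.05,.16,.114),axR=(-.05,-.11,.114),pinR=(-.05,-.16,.114),handle=(.067,0,.152),pivot=(.109,0,.075)).items(): print(n,T(p,x).round(4))
for n,(u,v,z) in dict(petri=(418,246,.015),tape=(148,202,.048),box=(142,267,.016)).items(): print(n,atz(t,u,v,z).round(3))
E
```

```text
[ 0.55159715 -0.03345995 -0.01008851] [ 0.04  0.14 -0.07  0.16 -0.04  0.36  0.01 -0.34  0.06 -0.35]
[(np.float64(-16.8), 53416), (np.float64(14.0), 48752)]
axL [0.5027 0.077  0.114 ]
pinL [0.5032 0.127  0.114 ]
axR [ 0.5005 -0.1429  0.114 ]
pinR [ 0.5    -0.1929  0.114 ]
handle [ 0.6186 -0.0341  0.152 ]
pivot [ 0.6606 -0.0346  0.075 ]
petri [ 0.456 -0.393  0.015]
tape [0.583 0.358 0.048]
box [0.405 0.376 0.016]
```

>>> apply_moves:
  increments: [20,32,0,0,0,-3,40,65,0,0,0,-6,60,97,0,0,0,-9,80,130,0,0,0,-12,100,162,0,0,0,-15,120,194,0,0,0,-18,140,227,0,0,0,-21,160,260,0,0,0,-24,180,292,0,0,0,-26.7,197,324,0,0,0,-26.7,197,324,0,0,0,-26.7,197,324,-40,0,0,-26.7,197,324,-80,0,0,-26.7,197,324,-110,0,0,-26.7,197,324,-122,0,0,-26.7,197,324,-122,0,0,-26.7,197,324,-122,0,0,-26.7]
  jaw: 1

```text
time_s: 1.9
eef_pos: [0.4558, -0.1906, 0.1104]
tool_rot: [1.0, -0.0, 0.0, 0.0]
force: [0.5, 0.5, 0.2]
finger_gap: -0.0002
grasp_force: 0.0
```

```bash
python3 - <<'E'
from h import *
t=snap('top');crop(t,'c2.png',200,140,400,290,4);o=ctrl.observe();print(o['force'],R.from_quat(o['tool_rot']).as_matrix().round(3).tolist())
print(bubbles(t,np.load('p.npy')))
E
```

```text
[-0.13966491  1.10762211  0.44142828] [[1.0, -0.001, 0.002], [-0.001, -1.0, -0.002], [0.002, 0.002, -1.0]]
[(np.float64(-16.8), 52417), (np.float64(14.0), 47736)]
```

View pics/c2.png

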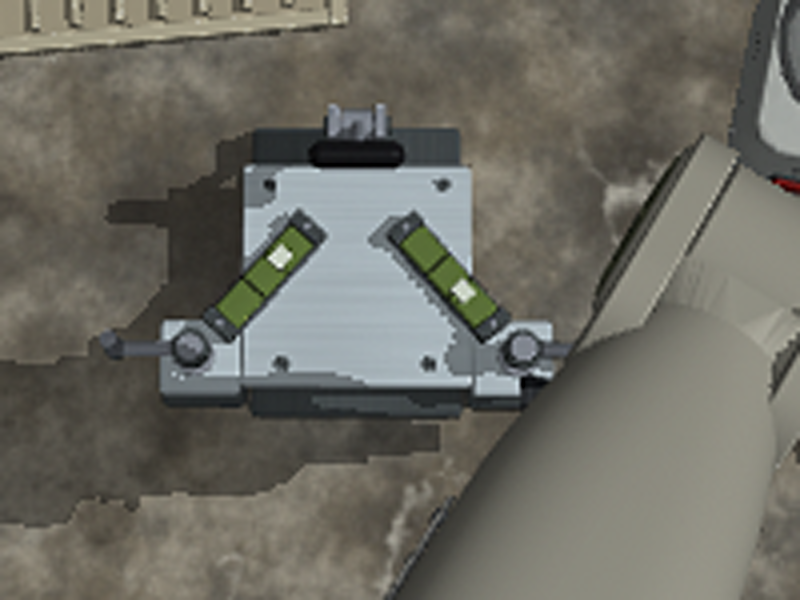

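The arm covers the right pin, but both vials stay in view. I'll push gently and keep checking the bubble.

>>> apply_moves:
  increments: [8,0,0,0,0,0,16,0,0,0,0,0,22,0,0,0,0,0,27,0,0,0,0,0,32,0,0,0,0,0,37,0,0,0,0,0,41,0,0,0,0,0,41,0,0,0,0,0,41,0,0,0,0,0]

```text
time_s: 2.85
eef_pos: [0.4967, -0.1897, 0.1092]
tool_rot: [1.0, 0.0, 0.0, -0.0]
force: [0.2, -1.1, 0.0]
finger_gap: -0.0002
grasp_force: 0.0
```

```bash
python3 - <<'E'
from h import *
t=snap('top');o=ctrl.observe();print(o['force'],o['eef_pos'])
print(bubbles(t,np.load('p.npy')))
E
```

```text
[ 0.42060819 -0.63197146  0.30904397] [ 0.49661982 -0.18974545  0.10927795]
[(np.float64(-16.8), 51015), (np.float64(6.7), 50753)]
```

>>> apply_moves:
  increments: [4,0,0,0,0,0,8,0,0,0,0,0,11,0,0,0,0,0,11,0,0,0,0,0,11,0,0,0,0,0]

```text
time_s: 3.4
eef_pos: [0.5073, -0.1896, 0.1091]
tool_rot: [1.0, 0.0, -0.0, -0.0]
force: [-2.2, 1.8, -0.3]
finger_gap: -0.0
grasp_force: 1.1
```

```bash
python3 - <<'E'
from h import *
t=snap('top');o=ctrl.observe();print(o['force'],o['eef_pos'])
print(bubbles(t,np.load('p.npy')))
E
```

```text
[-2.21314277  1.85059059 -1.00044127] [ 0.50727843 -0.18972023  0.10911684]
[(np.float64(-16.8), 50465), (np.float64(0.6), 51336)]
```

>>> apply_moves:
  increments: [-20,0,0,0,0,0,-50,0,0,0,0,0,-50,0,40,0,0,0,-50,0,90,0,0,0,-50,40,90,0,0,0,-50,85,90,0,0,0,-50,130,90,0,0,0,-50,175,90,0,0,0,-50,220,90,0,0,0,-50,265,90,0,0,0,-50,300,90,0,0,0,-50,311,90,0,0,0,-50,311,90,0,0,0,-50,311,90,0,0,0,-50,311,50,0,0,0,-50,311,15,0,0,0,-50,311,0,0,0,0,-50,311,0,0,0,0,-50,311,0,0,0,0]

```text
time_s: 5.35
eef_pos: [0.4583, 0.0974, 0.1097]
tool_rot: [1.0, 0.014, -0.0, -0.009]
force: [0.9, -0.3, 1.0]
finger_gap: 0.0003
grasp_force: 0.0
```

>>> apply_moves:
  increments: [8,0,0,0,0,0,16,0,0,0,0,0,22,0,0,0,0,0,28,0,0,0,0,0,34,0,0,0,0,0,40,0,0,0,0,0,46,0,0,0,0,0,51,0,0,0,0,0,51,0,0,0,0,0,51,0,0,0,0,0]

```text
time_s: 6.35
eef_pos: [0.5088, 0.0985, 0.1092]
tool_rot: [1.0, 0.015, -0.0, -0.009]
force: [-0.3, -0.2, -1.0]
finger_gap: 0.0001
grasp_force: 0.0
```

```bash
python3 - <<'E'
from h import *
t=snap('top');o=ctrl.observe();print(o['force'],o['eef_pos'])
print(bubbles(t,np.load('p.npy')))
E
```

```text
[ 0.04220643 -0.96712589  0.20114167] [0.50859952 0.09842885 0.10920904]
[(np.float64(-14.9), 52257), (np.float64(0.4), 50455)]
```

```bash
python3 - <<'E'
from h import *
o=ctrl.observe();print(o['q'].round(3))
E
```

```text
[ 0.026  0.274 -0.318  0.979  0.018  3.138]
```

>>> apply_moves:
  increments: [-20,0,0,0,0,0,-45,0,0,0,0,0,-60,0,40,0,0,8,-60,0,60,0,0,16,-60,0,60,0,0,24,-60,0,60,0,0,32,-60,0,60,0,0,40,-60,0,60,0,0,48,-60,0,60,0,0,56,-60,0,60,0,0,64,-60,0,60,0,0,72,-60,0,60,0,0,80,-60,0,60,0,0,88,-60,0,60,0,0,90,-60,0,60,0,0,90,-60,0,60,0,0,90]

```text
time_s: 8.0
eef_pos: [0.4486, 0.0985, 0.1694]
tool_rot: [0.697, 0.717, -0.007, -0.006]
force: [-0.1, 0.4, -0.4]
finger_gap: -0.0002
grasp_force: 0.0
```

```bash
python3 - <<'E'
from h import *
t=snap('top');crop(t,'c3.png',200,140,400,290,4);o=ctrl.observe();print(o['q'].round(3),o['eef_pos'])
print(bubbles(t,np.load('p.npy')))
E
```

```text
[ 0.041  0.136 -0.336  1.116 -0.     1.583] [0.44871526 0.09845779 0.16937219]
[(np.float64(-16.8), 49617), (np.float64(0.4), 50136)]
```

View pics/c3.png

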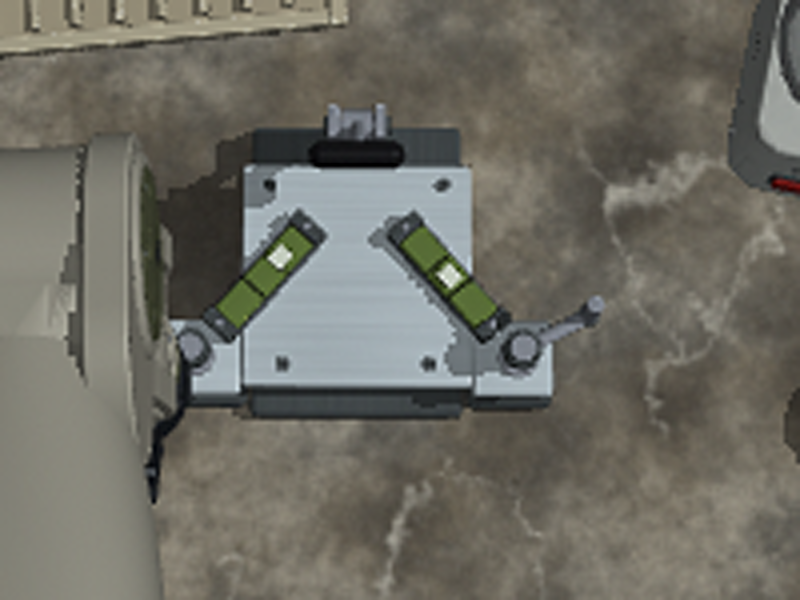

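The left bubble is unchanged at −16.8 mm, and the right one now sits between its lines. The earlier push stopped short because joint 6 was at its limit, so it never reached the left pin. With the tool yawed 90°, I'll move to the left pin and push.

>>> apply_moves:
  increments: [0,22,0,0,0,-1.6,0,22,-30,0,0,-1.6,0,22,-60,0,0,-1.6,0,22,-60,0,0,-1.6,0,22,-60,0,0,-1.6,10,22,-60,0,0,-1.6,20,22,-60,0,0,-1.6,27,22,-60,0,0,-1.6,33,22,-60,0,0,-1.6,39,22,-60,0,0,-1.6,44,22,-60,0,0,-1.6,49,22,-60,0,0,-1.6,49,22,-60,0,0,-1.6,49,22,-60,0,0,-1.6]

```text
time_s: 9.45
eef_pos: [0.4981, 0.1204, 0.1092]
tool_rot: [0.707, 0.708, -0.006, -0.006]
force: [-0.7, -0.8, 0.5]
finger_gap: -0.0001
grasp_force: 0.5
```

```bash
python3 - <<'E'
from h import *
t=snap('top');crop(t,'c4.png',200,140,400,290,4);o=ctrl.observe();print(o['force'],o['eef_pos'])
print(bubbles(t,np.load('p.npy'),'v4'))
E
```

```text
[-1.25810128 -0.43314243  1.09602335] [0.49809362 0.12048792 0.10920839]
[(np.float64(-9.7), 52557), (np.float64(0.5), 50718)]
```

>>> apply_moves:
  increments: [4,-1,0,0,0,0,8,-2,0,0,0,0,12,-3,0,0,0,0,15.5,-4,0,0,0,0,15.5,-4,0,0,0,0,15.5,-4,0,0,0,0]

```text
time_s: 10.1
eef_pos: [0.5135, 0.1159, 0.1091]
tool_rot: [0.707, 0.707, -0.007, -0.006]
force: [-3.1, -1.6, -0.6]
finger_gap: 0.0
grasp_force: 1.5
```

```bash
python3 - <<'E'
from h import *
t=snap('top');o=ctrl.observe();print(o['force'],o['eef_pos'])
print(bubbles(t,np.load('p.npy')))
E
```

```text
[-3.41219513 -1.65721991 -0.73070514] [0.51356517 0.11606548 0.10918977]
[(np.float64(-0.1), 50371), (np.float64(0.5), 49392)]
```

>>> apply_moves:
  increments: [-25,0,0,0,0,0,-60,0,0,0,0,0,-60,0,40,0,0,0,-60,0,90,0,0,0,-60,-30,90,0,0,0,-40,-70,90,0,0,0,-10,-110,90,0,0,0,20,-140,90,0,0,0,45,-150,90,0,0,0,45,-150,90,0,0,0,45,-150,60,0,0,0,45,-150,34,0,0,0,45,-150,34,0,0,0,45,-150,34,0,0,0]

```text
time_s: 11.55
eef_pos: [0.5583, -0.033, 0.1438]
tool_rot: [0.706, 0.708, -0.006, -0.006]
force: [0.9, -1.1, -0.2]
finger_gap: 0.0001
grasp_force: 0.0
```

```bash
python3 - <<'E'
from h import *
t=snap('top');crop(t,'c5.png',200,140,400,290,4);o=ctrl.observe();print(o['force'],o['eef_pos'],o['q'].round(2))
print(bubbles(t,np.load('p.npy')))
E
```

```text
[-0.14079199  0.07507804  0.94561428] [ 0.55905139 -0.03324077  0.14470141] [-0.2   0.34 -0.14  1.11 -0.    1.37]
[(np.float64(-2.4), 72787), (np.float64(-10.4), 78414)]
```

View pics/c5.png

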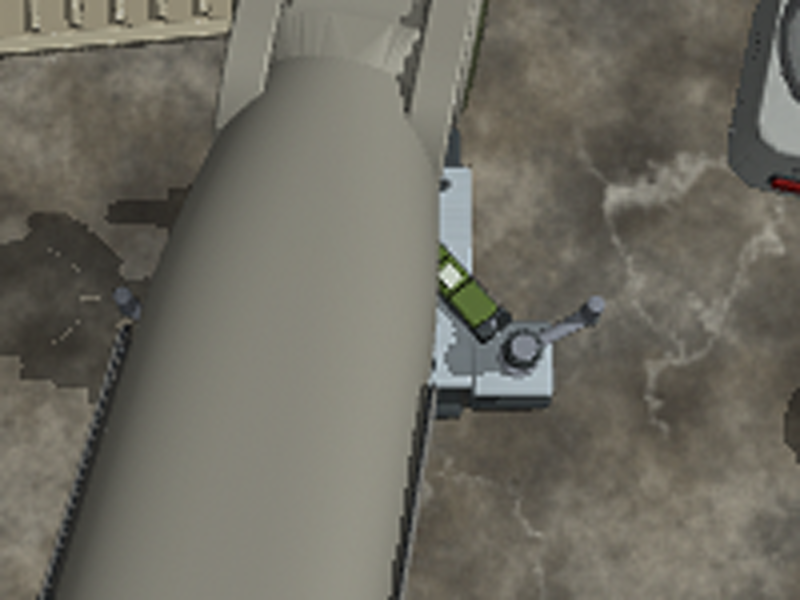

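>>> apply_moves:
  increments: [15,0,0,0,0,0,28,0,0,0,0,0,36,0,0,0,0,0,44,0,0,0,0,0,52,0,0,0,0,0,60,0,0,0,0,0,68,0,0,0,0,0,76,0,0,0,0,0,84,0,0,0,0,0,92,0,0,0,0,0,98,0,0,0,0,0,98,0,0,0,0,0,98,0,0,0,0,0,98,0,0,0,0,0]

```text
time_s: 13.0
eef_pos: [0.6561, -0.0335, 0.1432]
tool_rot: [0.707, 0.708, -0.007, -0.006]
force: [-0.8, -0.3, -0.2]
finger_gap: 0.0002
grasp_force: 0.0
```

>>> apply_moves:
  increments: [-30,0,10,0,0,0,-50,0,50,0,0,0,-80,-20,80,0,0,0,-110,-60,80,0,0,0,-130,-100,80,0,0,0,-150,-140,80,0,0,0,-170,-180,80,0,0,0,-180,-220,80,0,0,0,-190,-260,80,0,0,0,-200,-300,80,0,0,0,-200,-300,80,0,0,0,-200,-300,80,0,0,0]

```text
time_s: 14.2
eef_pos: [0.4557, -0.3342, 0.2232]
tool_rot: [0.707, 0.707, -0.006, -0.007]
force: [0.0, 0.9, 0.3]
finger_gap: 0.0002
grasp_force: 0.0
```

```bash
python3 - <<'E'
from h import *
t=snap('top');crop(t,'c6.png',200,140,400,290,4);o=ctrl.observe();print(o['force'],o['eef_pos'])
print(bubbles(t,np.load('p.npy')))
E
```

```text
[-0.56561076  0.68644151 -0.49350844] [ 0.45598711 -0.33318565  0.22329511]
[(np.float64(-0.1), 52100), (np.float64(0.5), 51544)]
```

View pics/c6.png

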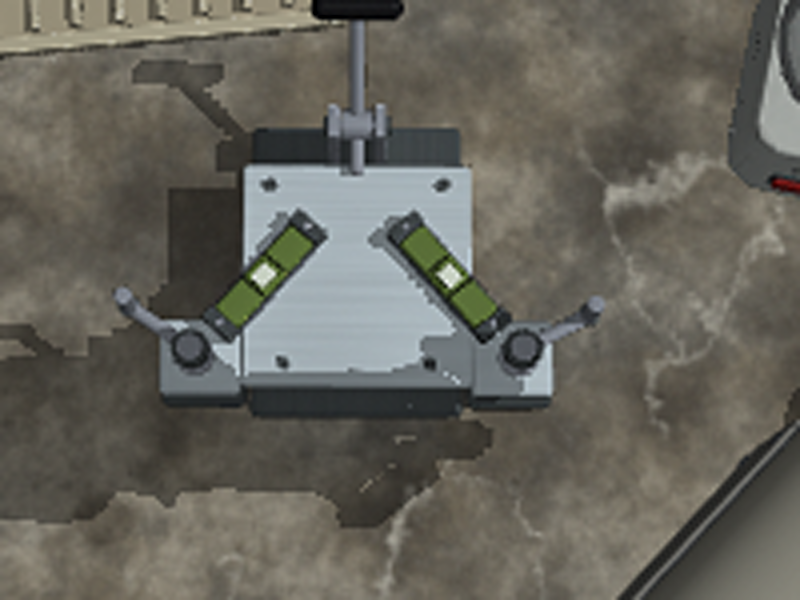

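Both bubbles rest between their lines, at (264,275) and (450,275). The clamp handle lies on the far side at (358,8), about x = 0.72 m, which matches its stop. The arm is clear of everything.

```bash
python3 -c "
from h import *
print(job_done())"
```

```text
the job is handed in; nothing more can be done
None
```

The job is handed in: both bubbles read within 1 mm of centre in the last picture, the clamp lever lies down on its far side at its stop, and the arm stayed clear of the bystanders (no verdict was returned).

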